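# Bolt the cover of the test box

### The job

Bolt the cover of the screened test box shut: by its red-knobbed handle, slide the barrel bolt across into its keeper until the handle stands over the notch in the yellow plate (where exactly the notch is must be found by feel or by eye), then turn the handle down through the notch, fully home, and let go. Be gentle: never force the handle or anything else against the yellow plate and its guide, and leave the other things on the bench and on the box undisturbed.

Things in the scene. Friction and masses are not known exactly. Their poses are not given: they have to be found in the camera images.
- box: Screened test box, aluminium with grey cover, 240 (x) x 340 (y) x 80 mm high, fixed. Origin: centre of its underside; z up, x to its rear, y along the bolt. Box frame below means this one, in mm. Bolt axis: the line x = 0, z = 110, along y. The bolt, a 14 mm rod, runs through straps at y = -58 and 50 (13 mm radius about the axis) into the keeper block at y = 75 to 95 (36 wide in x, top z = 128).
- knob (a point): Centre of the red ball knob, 20 mm across, 70 mm from the bolt axis on a stem of 8 x 8 mm square bar, square to the bolt. In the box frame: x = -70 sin(a), y = -45 + 1000 * bolt, z = 110 + 70 cos(a), with a = joint lever. Pinched from above on its two y sides, it pivots between the fingers as the handle is turned.
- bolt (a joint): How far the bolt is slid across, m: 0 = drawn back, 0.085 = end stop; grows towards the box's +y. Takes about 2.5 N to slide and stays where it is left. Its tip enters the keeper at 0.020.
- lever (a joint): Turn of the handle about the bolt, rad: 0 = upright, grows as it leans to the box's -x (front) and down; 1.5 = lying down, fully home in the notch (stop). Stiff hinge: takes about 1.5 N at the knob and stays where it is left.
- guide: Guide bar 16 x 170 x 16 mm in front of the bolt, carrying the yellow notch plate. Origin: box frame (-35, 0, 80), same axes. The plate is 5 mm thick (box x = -37.5 to -32.5), upright, parallel to the bolt, 130 mm long, top edge at box z = 126. Plate and guide are spoiled by more than 32 N from anything; a push on the knob loads the plate about twice as much.
- plate_edge (a point): Point of the plate's top edge (box frame -35, 13, 126) in the middle of the range of the notch: 11 mm wide, open at the top, deep enough for the stem to lie down. It was set by hand and is not measured: its centre is where joint bolt reads anything from 0.040 to 0.076. Elsewhere the lowered stem lands on the edge at lever = about 1.0 and can slide along it under a light load.
- tuner: tuner module, a bright steel can 45 x 60 x 30 mm that lies loose on the far left corner of the box's deck; origin at its underside (bystander)
- solvent: white solvent bottle with yellow label, 64 mm across, 150 mm tall; origin at its underside (bystander)
- driver: orange screwdriver lying on the bench (bystander)
- tray: blue parts tray 140 x 100 x 30 mm (bystander)
- spool: copper wire spool 44 mm across, 40 mm tall (bystander)
- duster: small brush lying on the bench (bystander)
- flux: small amber jar 44 mm across, 50 mm tall (bystander)

How it is judged (in metres and radians):
On the way, in this order (a step that is already met when the one before it is completed fails the run):
1. the bolt is slid across into the keeper (joint bolt over 0.030) with the handle still up, not in the notch (lever under 1.2) (value of joint bolt above 0.03 m and value of joint lever below 1.2 rad), for 0.1 s.
2. the handle is turned down through the notch, fully home (lever over 1.40) (value of joint bolt above 0.03 m and value of joint lever above 1.4 rad), for 0.2 s.
At the end, for the whole second after the job is handed in: The bolt is shot into the keeper (joint bolt over 0.030) and its handle lies down in the notch (joint lever over 1.40), released and at rest (all of step 2 and velocity of joint bolt between -0.02 and 0.02 m/s and velocity of joint lever between -0.02 and 0.02 rad/s); the robot touches nothing.
It fails at once if the yellow plate and its guide are loaded with more than 32 N by anything (contact force between guide and anything else above 32 N).
It fails at once if another thing on the bench or on the box is moved by more than 30 mm (distance of any of tuner, solvent, driver, tray, spool, duster, flux from where it was at the start of the episode above 0.03 m).
It also fails if it takes over 64 s, if anything falls off the work surface, if the arm or the gripper's body presses on something with over 40 N, if the wrist force passes 120 N, or if a joint passes its speed limit or range.

### The arm

A 6-joint arm with a two-finger parallel gripper is mounted at the origin on the work surface. World frame = base frame: x ahead of the robot, y to its left, z up, the work surface at z = 0. Lengths are in m, angles in degrees, forces in N, time in s.
With the tool pointing down it reaches from about 0.35 to 0.875 m from the base axis. Payload 4.2 kg.
Tool frame: the origin (TCP) lies on the centre line of the jaws, within the pads' length; the fingertips stand 19 mm ahead of it and the grasp point (between the pads) is the TCP; z points along the fingers, y is the line along which they close (so a half turn about z gives the same grasp; the last joint's range is limited). The gripper opens to 87 mm and grips with 3 to 60 N. Pads are 19 mm wide; open, the fingers measure 117 mm over their backs; the gripper's body (75 mm by 190 mm) begins 51 mm behind the grasp point.
Start: joints at [90.333, 22.042, 0.453, 0, -68.411, -14.817], TCP at [0.156, 0.605, 0.242] pointing down, gripper open.
Joint ranges: [-179.83, 179.83], [-69.29, 118.12], [-61.27, 80.66], [-181.25, 117.63], [-171.15, -9.14], [-177.46, 177.46]. Speed limits (degrees/s): [159.86, 159.86, 180, 180, 180, 180].

### API

Orientations are given as a 3x3 rotation matrix whose columns are the frame's x, y, z axes.
In Python, from station import sense, capture, finish_job, search_frame, masks_of gives the robot as it stands.
- The arm moves only by the tool drive_tool, never from a script. Its argument "rows" is a list of rows, each a list of 7 numbers: the opening in per cent of the stroke, from 0 (shut) to 100 (fully open), then the shift along the world's x, y, z in mm, then the turn, a rotation vector about the world's x, y, z in rad. In form: [[fingers, dx, dy, dz, wx, wy, wz], ...]. A call has 1 to 5 rows; each row shifts and turns the commanded pose from where the row before left it; what a row does not reach is not made up. A row lasts 1/12 s, in which the tool goes at most 41.7 mm and 7.16 degrees, less where a joint would pass 70% of its speed; a pose out of reach is approached as far as the arm can. A call is refused whole if a number of a shift passes 41.7 or a number of a turn 0.125, either way. A call with a gripper value outside its range is refused whole. The fingers move at their own pace and stop on an object; the grip force is fixed at half the most. Time passes only in rows, so rows that do not move let the fingers close. It gives the time, the measured TCP pose, the force, the opening and the grip force at its end, in the units of the state.
- sense(): the state, without advancing time (a new reading comes with each control period).
- capture(name): name is "scene" or "side" or "wrist"; returns a dict with "frame" (420x560x3 uint8, red, green, blue), "z_map" (420x560 float32, m along the optical axis (not along the pixel's ray), 0 where there is no reading), "fx", "fy", "cx", "cy" (pixels), "distortion" ([k1, k2, p1, p2, k3] as OpenCV has them; the pictures are not rectified), "R" (3x3) and "t" (3): a world point X has camera coordinates R X + t; the wrist camera has in their place "T_tool_cam" (4x4, takes a point from camera to tool coordinates, whose origin is the TCP and whose axes are the flange's). Camera axes: x right, y down, z forward; pixel columns grow to the right and rows downward; lengths in m; the calibration is good to about 2 mm. A picture is of the moment at which its call begins: read the wrist's pose just before it.
- finish_job(): hands the job in; it is judged then, once.
Trained networks look in a picture, given as the dict that the camera call returned (one of the last four; its "shot" number tells which), for a name from the list of things; names that differ only in an ending like _2 or _b are one class to them, and where a whole thing is asked for, a point or a joint stands for the part that bears it (a point fixed in the world has none). Each returns a list of dicts, best first, with "p" (0 to 1); they miss things now and then, are a little off and sometimes report something else, mostly with a low value. They report only what shows in the picture. A call takes as long as a camera call.
- search_frame(label, picture): "xy" ([column, row] in pixels, amid what is visible of it).
- masks_of(label, picture): "region" (420x560 bool, what is visible of it) and "xy" ([column, row] in pixels, amid what is visible of it).
The state is a dict: "time_s": time; "joints": joint angles; "joint_velocities": joint speeds; "effort": joint torques, N m; "tcp_pos": TCP position; "ee_rot": TCP orientation; "wrist_force": force on the tool from outside, world axes, zero at the start; "moment": the same for the moment, N m; "gripper_width": opening from 0.0 (shut) to 1.0 (fully open); "gripper_force": force on a finger pad.
Only numpy, scipy, OpenCV 4.12 (cv2) and the standard library are available. Lean on these libraries where they do the work, as an engineer would, in place of code of your own. Each camera call takes 0.05 s, during which the arm holds its last target. There are 200 camera calls.

## Working session

There is one attempt and no reset: what is moved stays moved. The work goes in short steps, Python scripts to look and compute and a tool call to move; the robot and the scene stay as the last step left them, time stands still between calls to the robot, and variables do not carry over. Pictures are saved under pics/ and viewed, at most 10 in all, crops included, and the job is handed in when it is done.

Besides the shell and the picture viewer there is one more tool, called after "Call:" by a JSON object that holds its "op" and its "data". drive_tool: Moves the arm, as the interface text tells. Its arguments: {"type":"object","properties":{"rows":{"type":"array"}},"required":["rows"]}

```bash
mkdir -p pics; cat > h.py <<'E'
import numpy as np, cv2
from station import *
def save(p,n,crop=None,s=1):
    f=p['frame'][:,:,::-1]
    if crop: f=f[crop[1]:crop[3],crop[0]:crop[2]]
    if s!=1: f=cv2.resize(f,None,fx=s,fy=s,interpolation=cv2.INTER_CUBIC)
    cv2.imwrite('pics/'+n,f)
def pts(p,rc):  # rc: Nx2 col,row -> world using depth
    rc=np.atleast_2d(np.array(rc,float)); K=np.array([[p['fx'],0,p['cx']],[0,p['fy'],p['cy']],[0,0,1.]])
    u=cv2.undistortPoints(rc.reshape(-1,1,2),K,np.array(p['distortion'],float)).reshape(-1,2)
    z=p['z_map'][rc[:,1].round().astype(int),rc[:,0].round().astype(int)]
    c=np.c_[u*z[:,None],z]
    if 'R' in p: w=(c-np.array(p['t']))@np.array(p['R'])
    else:
        s=p['S']; T=np.array(p['T_tool_cam']); w=(c@T[:3,:3].T+T[:3,3])@np.array(s['ee_rot']).T+np.array(s['tcp_pos'])
    return w[z>0]
E
python3 - <<'E'
from h import *
s=sense();print(s)
P=[]
for n in ['scene','side']:
    p=capture(n);save(p,n+'1.png')
    for l in ['knob','box','guide','tuner','solvent']:
        for m in masks_of(l,p)[:1]:
            r,c=np.where(m['region']); w=pts(p,np.c_[c,r])
            print(n,l,m['p'],m['xy'],len(r),np.median(w,0).round(4),np.percentile(w,2,axis=0).round(3),np.percentile(w,98,axis=0).round(3))
E
```

```text
{'time_s': 0.0, 'joints': array([ 9.03327544e+01,  2.20895919e+01,  3.81252747e-01, -2.97639405e-02,
       -6.84114235e+01, -1.48165979e+01]), 'joint_velocities': array([ 0.0522933 ,  0.06196908,  0.01084782,  0.01143902,  0.08706435,
       -0.08289068]), 'effort': array([-2.94419642e-04, -3.90667677e+01,  1.87403870e+01,  4.22014430e+00,
        1.09427754e-02, -1.95972279e-04]), 'tcp_pos': array([0.15615244, 0.60460493, 0.24047994]), 'ee_rot': array([[ 9.68170272e-01, -2.50292034e-01, -4.70889956e-04],
       [-2.50292468e-01, -9.68168012e-01, -2.09297498e-03],
       [ 6.79543723e-05,  2.14421637e-03, -9.99997699e-01]]), 'wrist_force': array([-0.02834562, -0.48363143, -0.29257967]), 'moment': array([-0.01142692, -0.02477025, -0.05150192]), 'gripper_force': 0.0, 'gripper_width': 1.0003111694879925}
scene knob 0.63 [443.0, 192.1] 675 [0.7105 0.4008 0.0175] [0.598 0.387 0.001] [0.785 0.43  0.023]
scene box 0.9 [344.4, 233.3] 12336 [0.6509 0.0375 0.0804] [ 0.505 -0.097  0.005] [0.764 0.241 0.126]
scene guide 0.59 [339.0, 206.4] 761 [0.5968 0.0816 0.1001] [0.561 0.002 0.08 ] [0.625 0.167 0.135]
scene tuner 0.5 [110.1, 297.2] 1232 [ 0.4365 -0.4857  0.091 ] [ 0.407 -0.513  0.007] [ 0.449 -0.455  0.151]
scene solvent 0.56 [109.0, 299.8] 1172 [ 0.4369 -0.4859  0.0911] [ 0.408 -0.514  0.01 ] [ 0.449 -0.456  0.151]
side knob 0.64 [233.4, 197.4] 41 [0.6054 0.0523 0.1747] [0.597 0.044 0.116] [0.621 0.06  0.186]
side box 0.73 [227.0, 243.7] 8599 [0.6111 0.1393 0.0794] [ 0.499 -0.074  0.009] [0.752 0.263 0.126]
side guide 0.82 [235.5, 227.3] 391 [0.5913 0.0956 0.0981] [0.578 0.012 0.083] [0.608 0.172 0.128]
side tuner 0.62 [179.7, 249.7] 395 [0.7162 0.2091 0.1085] [0.698 0.169 0.086] [0.739 0.229 0.114]
side solvent 0.92 [320.1, 139.7] 594 [ 0.4135 -0.4613  0.0743] [ 0.385 -0.488  0.005] [ 0.444 -0.446  0.153]
```

View pics/scene1.png

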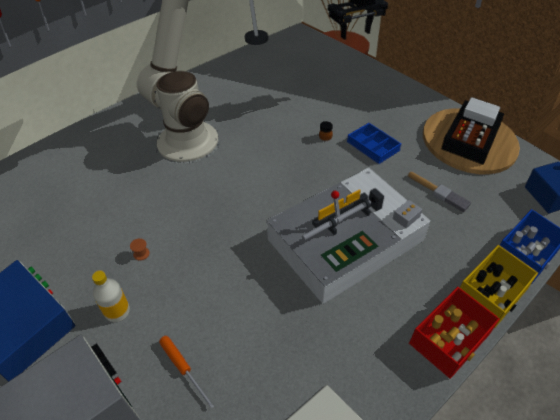

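View pics/side1.png

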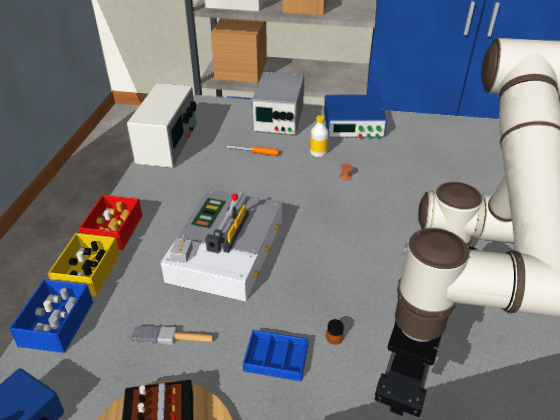

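The scene view shows the knob at (335,195), the yellow plate around (338,206) and the black keeper at (377,199). The side view shows the knob at (234,197) and the keeper at (214,240). Next I fit the box pose.

```bash
python3 - <<'E'
from h import *
for n,kc in [('scene',(335,195)),('side',(234,197))]:
    p=capture(n)
    m=masks_of('box',p)[0]; r,c=np.where(m['region']); w=pts(p,np.c_[c,r])
    d=w[abs(w[:,2]-.08)<.006]; print(n,cv2.minAreaRect((d[:,:2]*1000).astype(np.float32)))
    hsv=cv2.cvtColor(p['frame'],cv2.COLOR_RGB2HSV).astype(int)
    y=(abs(hsv[...,0]-24)<8)&(hsv[...,1]>150)&(hsv[...,2]>90)
    rr,cc=np.indices(y.shape); near=(abs(cc-kc[0])<45)&(abs(rr-kc[1])<60)
    r,c=np.where(y&near); w=pts(p,np.c_[c,r]); w=w[(w[:,2]>.09)&(w[:,2]<.14)]
    mu=w[:,:2].mean(0); v=np.linalg.svd(w[:,:2]-mu)[2][0]; print('plate',len(w),w.mean(0).round(4),v, np.degrees(np.arctan2(v[1],v[0])),((w[:,:2]-mu)@v).min(),((w[:,:2]-mu)@v).max(),w[:,2].max())
    k=((hsv[...,0]<6)|(hsv[...,0]>172))&(hsv[...,1]>150)&(abs(cc-kc[0])<12)&(abs(rr-kc[1])<12)
    r,c=np.where(k); w=pts(p,np.c_[c,r]);w=w[w[:,2]>.15]; print('knob',len(w),np.median(w,0).round(4),w.min(0),w.max(0))
E
```

```text
scene ((629.6739501953125, 83.28301239013672), (346.4804992675781, 245.1052703857422), 83.01335144042969)
plate 329 [0.5954 0.0779 0.1131] [-0.12771616 -0.99181076] -97.33763772065879 -0.06851696149589366 0.06295934228641088 0.13011187440199523
knob 47 [0.6085 0.0429 0.1828] [0.59932545 0.03745892 0.17375992] [0.61444982 0.05314381 0.19100942]
side ((628.1146240234375, 82.3380126953125), (351.0173645019531, 243.2279510498047), 82.84963989257812)
plate 188 [0.5924 0.0876 0.1158] [0.12310004 0.99239427] 82.92895118728768 -0.07281208291966941 0.06319683091596748 0.12982591784270966
knob 33 [0.6021 0.0525 0.1828] [0.59329079 0.04072737 0.17357601] [0.61230838 0.06199883 0.18962542]
```

Call:
{"op": "drive_tool", "data": {"rows": [[100, 25, -31, 8, 0, 0, 0.044], [100, 25, -31, 8, 0, 0, 0.044], [100, 25, -31, 8, 0, 0, 0.044], [100, 25, -31, 8, 0, 0, 0], [100, 25, -31, 8, 0, 0, 0]]}}

```text
time_s: 1.22
tcp_pos: [0.282, 0.4485, 0.2821]
ee_rot: [[0.993, -0.12, 0.0], [-0.12, -0.993, 0.0], [0.0, -0.0, -1.0]]
wrist_force: [0.6, -0.8, 0.1]
gripper_width: 1.0
gripper_force: 0.0
```

Call:
{"op": "drive_tool", "data": {"rows": [[100, 25, -31, 8, 0, 0, 0], [100, 25, -31, 8, 0, 0, 0], [100, 25, -31, 0, 0, 0, 0], [100, 25, -31, 0, 0, 0, 0], [100, 25, -31, 0, 0, 0, 0]]}}

```text
time_s: 1.63
tcp_pos: [0.4071, 0.2934, 0.2982]
ee_rot: [[0.993, -0.12, 0.001], [-0.12, -0.993, 0.001], [0.001, -0.001, -1.0]]
wrist_force: [0.4, 0.9, 0.1]
gripper_width: 0.998
gripper_force: 0.0
```

Call:
{"op": "drive_tool", "data": {"rows": [[100, 25, -31, 0, 0, 0, 0], [100, 25, -31, 0, 0, 0, 0], [100, 25, -31, 0, 0, 0, 0], [100, 25, -31, 0, 0, 0, 0], [100, 25, -31, 0, 0, 0, 0]]}}

```text
time_s: 2.05
tcp_pos: [0.5322, 0.1383, 0.2979]
ee_rot: [[0.993, -0.12, 0.001], [-0.12, -0.993, 0.0], [0.001, -0.0, -1.0]]
wrist_force: [0.1, 1.2, -0.3]
gripper_width: 1.002
gripper_force: 0.0
```

Call:
{"op": "drive_tool", "data": {"rows": [[100, 0, -10, 0, 0, 0, 0], [100, 0, 0, 0, 0, 0, 0], [100, 0, 0, 0, 0, 0, 0]]}}

```text
time_s: 2.3
tcp_pos: [0.5312, 0.1296, 0.2975]
ee_rot: [[0.993, -0.122, -0.0], [-0.122, -0.993, 0.0], [-0.0, -0.0, -1.0]]
wrist_force: [-0.2, 0.8, 0.1]
gripper_width: 1.0
gripper_force: 0.0
```

```bash
python3 - <<'E'
from h import *
s=sense();p=capture('wrist');p['S']=s;save(p,'w1.png');print(s['tcp_pos'],s['ee_rot'],s['wrist_force'],p['T_tool_cam'])
np.savez('/tmp/w1.npz',**{k:p[k] for k in ['frame','z_map','fx','fy','cx','cy','distortion','T_tool_cam']},tcp=s['tcp_pos'],rot=s['ee_rot'])
E
```

```text
[0.53118443 0.12962903 0.29745434] [[ 9.92529951e-01 -1.22000922e-01 -2.68480545e-04]
 [-1.22000886e-01 -9.92529980e-01  1.48702725e-04]
 [-2.84616860e-04 -1.14837044e-04 -9.99999953e-01]] [-0.24483283  0.7647866   0.06793352] [[ 4.15411704e-04 -9.64815783e-01 -2.62926477e-01  7.21223153e-02]
 [ 9.99999818e-01  5.16012793e-04 -3.13569251e-04 -1.57265475e-04]
 [ 4.38209988e-04 -2.62926299e-01  9.64815821e-01 -1.43847351e-01]
 [ 0.00000000e+00  0.00000000e+00  0.00000000e+00  1.00000000e+00]]
```

View pics/w1.png

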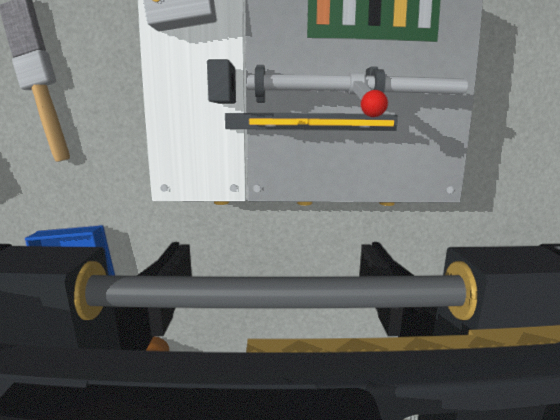

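The wrist view shows the knob at (374,103), the plate at columns 250–396 on row 122, and a possible notch near (303,123). I'll zoom in on that and measure.

```bash
python3 - <<'E'
from h import *
d=dict(np.load('/tmp/w1.npz'));d['S']={'tcp_pos':d['tcp'],'ee_rot':d['rot']}
save(d,'w1c.png',(220,60,420,150),4)
R=d['rot']; yb=np.array([.122,.9925,0]); xb=np.array([.9925,-.122,0])
hsv=cv2.cvtColor(d['frame'],cv2.COLOR_RGB2HSV).astype(int)
rr,cc=np.indices(hsv.shape[:2])
y=(abs(hsv[...,0]-24)<8)&(hsv[...,1]>150)&(hsv[...,2]>90)&(rr>110)&(rr<135)
r,c=np.where(y);w=pts(d,np.c_[c,r]);w=w[abs(w[:,2]-.126)<.01]
print('plate z',np.median(w[:,2]),'xb',np.percentile(w@xb,[2,50,98]),'yb',np.percentile(w@yb,[0,1,99,100]),np.polyfit(w[:,1],w[:,0],1))
n=y[115:130].sum(0); print([(i,n[i]) for i in range(245,400) if n[i]!=n[i-1]])
# yb of columns on plate line row 122 at z=.126
p2=[(i,122) for i in (296,300,304,308,312)];dd=dict(d);dd['z_map']=d['z_map'].copy();print(d['z_map'][116:130,[270,300,303,306,340]])
dd['z_map'][:]=np.median(d['z_map'][122,[270,340]]);q=pts(dd,p2);print(q@yb,q[:,2])
k=((hsv[...,0]<6)|(hsv[...,0]>172))&(hsv[...,1]>150)&(abs(cc-374)<20)&(abs(rr-103)<20)
r,c=np.where(k);w=pts(d,np.c_[c,r]);w=w[w[:,2]>.15]
A=np.c_[2*w,np.ones(len(w))];s=np.linalg.lstsq(A,(w**2).sum(1),rcond=None)[0];print('knob sphere',s[:3],np.sqrt(s[3]+s[:3]@s[:3]),w.max(0),s[:3]@xb,s[:3]@yb, len(w))
print('cx col range',c.min(),c.max(),r.min(),r.max())
# bolt rod
q=pts(d,[(c,82) for c in range(390,465,5)]+[(c,82) for c in range(285,345,5)]);print('rod xb,z',np.median(q@xb),np.median(q[:,2]))
E
```

```text
plate z 0.126635953902505 xb [0.57629109 0.57890818 0.58121805] yb [0.08758371 0.08844224 0.21618757 0.21713319] [0.13101666 0.5826942 ]
[(249, np.int64(5)), (250, np.int64(6)), (253, np.int64(7)), (254, np.int64(6)), (259, np.int64(7)), (268, np.int64(6)), (272, np.int64(5)), (274, np.int64(6)), (298, np.int64(5)), (308, np.int64(6)), (331, np.int64(7)), (332, np.int64(6)), (337, np.int64(7)), (360, np.int64(6)), (361, np.int64(7)), (363, np.int64(6)), (394, np.int64(0))]
[[0.33228183 0.33298475 0.33226147 0.3329086  0.3314071 ]
 [0.33236235 0.3326215  0.33241025 0.3317858  0.3305282 ]
 [0.33225146 0.33248326 0.33240908 0.3332437  0.3327365 ]
 [0.30519497 0.3257202  0.3247945  0.32586083 0.3318359 ]
 [0.3038192  0.32728392 0.32544512 0.32661796 0.3037914 ]
 [0.30510592 0.32484686 0.3262656  0.32603517 0.3052304 ]
 [0.30567753 0.32559335 0.3252086  0.3254996  0.30471188]
 [0.30390525 0.3267235  0.32724875 0.3255075  0.30525804]
 [0.320548   0.33496866 0.33525681 0.33483782 0.30510357]
 [0.31969073 0.33518216 0.33473685 0.334057   0.30613852]
 [0.3345322  0.33415544 0.33622745 0.33408478 0.334353  ]
 [0.336404   0.33485675 0.33672908 0.33718553 0.33585283]
 [0.33655486 0.33532754 0.33587813 0.33554786 0.33529386]
 [0.3522071  0.3514149  0.35149172 0.3513067  0.33493564]]
[0.17518964 0.17161456 0.16803796 0.16445958 0.16087918] [0.12627177 0.12626711 0.12626197 0.12625635 0.12625026]
knob sphere [0.60390511 0.04752101 0.17872589] 0.00924390063955155 [0.61339516 0.0573415  0.18884469] 0.5935782621144118 0.12084102720981581 552
cx col range 361 387 90 116
rod xb,z 0.6148557023778186 0.11753971457317461
```

View pics/w1c.png

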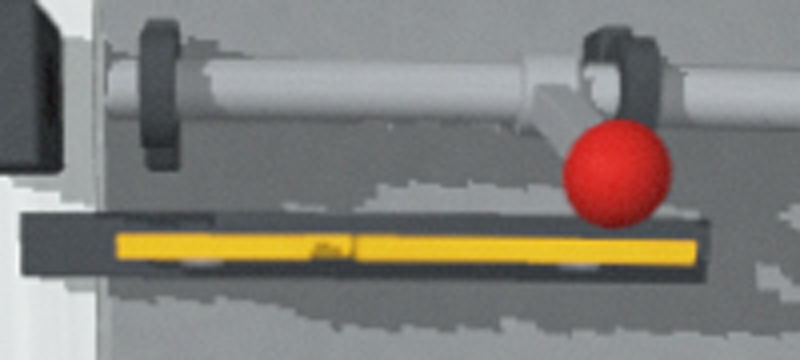

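```bash
python3 - <<'E'
from h import *
d=dict(np.load('/tmp/w1.npz'));d['S']={'tcp_pos':d['tcp'],'ee_rot':d['rot']}
yb=np.array([.122,.9925,0]); xb=np.array([.9925,-.122,0])
for r in (120,121,122,123):
    z=d['z_map'][r]; g=[c for c in range(252,392) if z[c]>.312]; print(r,g)
    dd=dict(d);dd['z_map']=np.full_like(d['z_map'],.3047)
    print((pts(dd,[(min(g)-.5,r),(max(g)+.5,r)])@yb))
for c0,c1,r0,r1 in [(205,240,55,105),(252,268,60,105)]:
    rr,cc=np.mgrid[r0:r1,c0:c1];w=pts(d,np.c_[cc.ravel(),rr.ravel()]);t=w[w[:,2]>.12];print(len(t),np.percentile(t@yb,[2,98]),np.percentile(t@xb,[2,98]),t[:,2].max())
E
```

```text
120 [298, 299, 300, 301, 302, 303, 304, 305, 306, 307]
[0.17387711 0.16494717]
121 [298, 299, 300, 301, 302, 303, 304, 305, 306, 307, 308]
[0.17387916 0.16405686]
122 [298, 299, 300, 301, 302, 303, 304, 305, 306, 307, 308]
[0.17388117 0.16406011]
123 [298, 299, 300, 301, 302, 303, 304, 305, 306, 307]
[0.17388315 0.1649566 ]
990 [0.23360733 0.25253993] [0.59695273 0.631481  ] 0.13104034991992922
186 [0.20450257 0.21167776] [0.60564919 0.6229859 ] 0.12513985926346555
```

Call:
{"op": "drive_tool", "data": {"rows": [[100, 24, -27, 0, 0, 0, 0], [100, 24, -27, 0, 0, 0, 0], [100, 25, -28, -25, 0, 0, 0], [100, 0, 0, -35, 0, 0, 0], [100, 0, 0, -35, 0, 0, 0]]}}

```text
time_s: 2.77
tcp_pos: [0.6035, 0.0507, 0.2042]
ee_rot: [[0.993, -0.121, 0.003], [-0.121, -0.993, 0.001], [0.003, -0.002, -1.0]]
wrist_force: [-0.3, -0.1, -1.1]
gripper_width: 0.998
gripper_force: 0.0
```

Call:
{"op": "drive_tool", "data": {"rows": [[100, 0, 0, -20, 0, 0, 0], [100, 0, 0, 0, 0, 0, 0], [100, 0, 0, 0, 0, 0, 0]]}}

```text
time_s: 3.02
tcp_pos: [0.6021, 0.0514, 0.1843]
ee_rot: [[0.993, -0.118, -0.001], [-0.118, -0.993, -0.001], [-0.001, 0.001, -1.0]]
wrist_force: [0.1, 0.3, 0.9]
gripper_width: 0.999
gripper_force: 0.0
```

```bash
python3 - <<'E'
from h import *
s=sense();p=capture('wrist');p['S']=s;save(p,'w2.png');print(s['tcp_pos'])
hsv=cv2.cvtColor(p['frame'],cv2.COLOR_RGB2HSV).astype(int)
k=((hsv[...,0]<6)|(hsv[...,0]>172))&(hsv[...,1]>150)&(hsv[...,2]>60)
r,c=np.where(k);w=pts(p,np.c_[c,r]);w=w[(w[:,2]>.155)&(abs(w[:,0]-.604)<.03)&(abs(w[:,1]-.0475)<.03)]
A=np.c_[2*w,np.ones(len(w))];q=np.linalg.lstsq(A,(w**2).sum(1),rcond=None)[0];print('knob sphere',q[:3],np.sqrt(q[3]+q[:3]@q[:3]),len(w))
E
```

```text
[0.60208837 0.0514285  0.18426586]
knob sphere [0.60418936 0.0470187  0.17842349] 0.009149218385947615 936
```

View pics/w2.png

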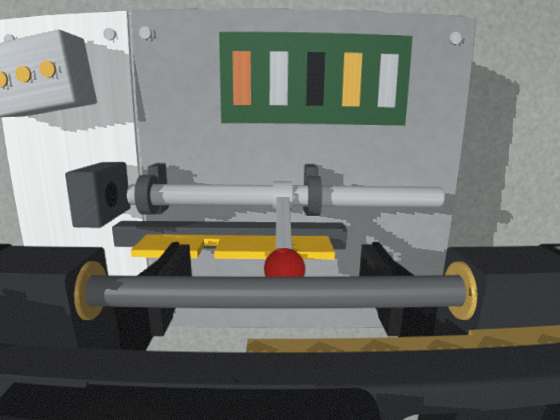

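The view shows the knob at (285,266), between the jaws, and the notch gap at (208,243). I'll correct the position, then close.

Call:
{"op": "drive_tool", "data": {"rows": [[100, 2, -4, -3, 0, 0, 0], [60, 0, 0, 0, 0, 0, 0], [20, 0, 0, 0, 0, 0, 0], [10, 0, 0, 0, 0, 0, 0], [10, 0, 0, 0, 0, 0, 0]]}}

```text
time_s: 3.48
tcp_pos: [0.6046, 0.0463, 0.1822]
ee_rot: [[0.993, -0.121, 0.001], [-0.121, -0.993, 0.0], [0.001, -0.001, -1.0]]
wrist_force: [-0.4, -1.0, -0.1]
gripper_width: 0.78
gripper_force: 0.0
```

Call:
{"op": "drive_tool", "data": {"rows": [[10, 0, 0, 0, 0, 0, 0], [10, 0, 0, 0, 0, 0, 0], [10, 0, 0, 0, 0, 0, 0], [10, 0, 0, 0, 0, 0, 0], [10, 0, 0, 0, 0, 0, 0]]}}

```text
time_s: 3.9
tcp_pos: [0.6044, 0.0462, 0.1814]
ee_rot: [[0.993, -0.121, -0.0], [-0.121, -0.993, -0.0], [-0.0, 0.0, -1.0]]
wrist_force: [-0.4, -0.4, -0.5]
gripper_width: 0.404
gripper_force: 0.0
```

Call:
{"op": "drive_tool", "data": {"rows": [[10, 0, 0, 0, 0, 0, 0], [10, 0, 0, 0, 0, 0, 0], [10, 0, 0, 0, 0, 0, 0], [10, 0, 0, 0, 0, 0, 0], [10, 0, 0, 0, 0, 0, 0]]}}

```text
time_s: 4.32
tcp_pos: [0.6044, 0.0464, 0.1814]
ee_rot: [[0.993, -0.12, 0.0], [-0.12, -0.993, 0.0], [0.0, -0.0, -1.0]]
wrist_force: [-0.6, 2.1, -0.8]
gripper_width: 0.205
gripper_force: 30.0
```

Call:
{"op": "drive_tool", "data": {"rows": [[10, 0.5, 4, 0, 0, 0, 0], [10, 0.5, 4, 0, 0, 0, 0], [10, 0.5, 4, 0, 0, 0, 0], [10, 0.5, 4, 0, 0, 0, 0], [10, 0.5, 4, 0, 0, 0, 0]]}}

```text
time_s: 4.73
tcp_pos: [0.6069, 0.0664, 0.1814]
ee_rot: [[0.993, -0.121, -0.0], [-0.121, -0.993, -0.0], [-0.0, 0.0, -1.0]]
wrist_force: [0.8, -3.0, -0.4]
gripper_width: 0.207
gripper_force: 30.0
```

Call:
{"op": "drive_tool", "data": {"rows": [[10, 0.5, 4, 0, 0, 0, 0], [10, 0.5, 4, 0, 0, 0, 0], [10, 0.5, 4, 0, 0, 0, 0], [10, 0.5, 4, 0, 0, 0, 0], [10, 0.5, 4, 0, 0, 0, 0]]}}

```text
time_s: 5.15
tcp_pos: [0.6095, 0.0867, 0.1814]
ee_rot: [[0.993, -0.12, 0.0], [-0.12, -0.993, -0.0], [0.0, -0.0, -1.0]]
wrist_force: [1.6, -2.9, -0.6]
gripper_width: 0.206
gripper_force: 30.0
```

Call:
{"op": "drive_tool", "data": {"rows": [[10, 0.5, 4, 0, 0, 0, 0], [10, 0.5, 4, 0, 0, 0, 0], [10, 0, 0, 0, 0, 0, 0], [10, 0, 0, 0, 0, 0, 0]]}}

```text
time_s: 5.48
tcp_pos: [0.6106, 0.0952, 0.1814]
ee_rot: [[0.993, -0.12, 0.001], [-0.12, -0.993, 0.001], [0.001, -0.001, -1.0]]
wrist_force: [1.0, 1.0, 0.4]
gripper_width: 0.208
gripper_force: 30.0
```

```bash
python3 - <<'E'
from h import *
s=sense();p=capture('wrist');p['S']=s;save(p,'w3.png');print(s['tcp_pos'],s['wrist_force'])
E
```

```text
[0.61057961 0.09523353 0.18142834] [0.98770262 1.00940181 0.36354528]
```

View pics/w3.png

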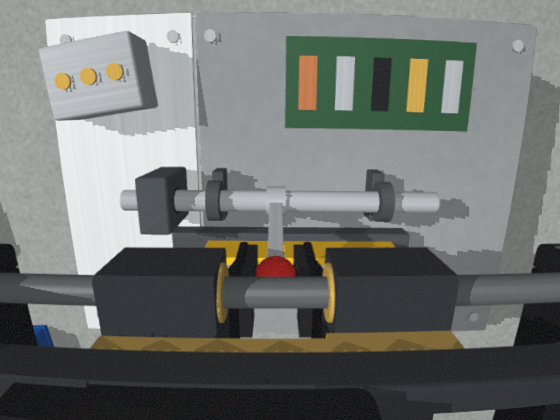

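The bolt tip is in the keeper, and the stem at (277,235) stands at about the notch's y position. Now I turn the handle down along the arc.

Call:
{"op": "drive_tool", "data": {"rows": [[10, -7.2, 0.9, -2.6, 0, 0, 0], [10, -6.3, 0.8, -3.1, 0, 0, 0], [10, -5.9, 0.7, -3.6, 0, 0, 0]]}}

```text
time_s: 5.78
tcp_pos: [0.5915, 0.0975, 0.1727]
ee_rot: [[0.993, -0.12, 0.004], [-0.12, -0.993, 0.002], [0.004, -0.002, -1.0]]
wrist_force: [3.1, 2.1, -0.1]
gripper_width: 0.206
gripper_force: 30.0
```

Call:
{"op": "drive_tool", "data": {"rows": [[10, -5.6, 0.7, -4.3, 0, 0, 0], [10, -5.1, 0.6, -4.7, 0, 0, 0], [10, 0, 0, 0, 0, 0, 0]]}}

```text
time_s: 6.03
tcp_pos: [0.5785, 0.0982, 0.1623]
ee_rot: [[0.993, -0.12, -0.002], [-0.12, -0.993, -0.0], [-0.002, 0.0, -1.0]]
wrist_force: [-0.1, 2.2, -0.1]
gripper_width: 0.207
gripper_force: 30.0
```

Call:
{"op": "drive_tool", "data": {"rows": [[10, -3, 0.7, -5.3, 0, 0, 0], [10, 0, 0, 0, 0, 0, 0]]}}

```text
time_s: 6.2
tcp_pos: [0.5749, 0.0984, 0.1572]
ee_rot: [[0.993, -0.121, -0.005], [-0.121, -0.993, -0.001], [-0.005, 0.002, -1.0]]
wrist_force: [-4.2, 2.9, 3.7]
gripper_width: 0.202
gripper_force: 30.0
```

Call:
{"op": "drive_tool", "data": {"rows": [[10, -2, 0.3, -3, 0, 0, 0], [10, -2, 0.2, -2.7, 0, 0, 0]]}}

```text
time_s: 6.37
tcp_pos: [0.5719, 0.0988, 0.1524]
ee_rot: [[0.993, -0.121, -0.003], [-0.121, -0.993, -0.001], [-0.003, 0.001, -1.0]]
wrist_force: [-3.4, 3.0, 5.7]
gripper_width: 0.206
gripper_force: 30.0
```

Call:
{"op": "drive_tool", "data": {"rows": [[10, -1, 0.1, -1.5, 0, 0, 0], [10, -1, 0.1, -1.5, 0, 0, 0]]}}

```text
time_s: 6.53
tcp_pos: [0.5701, 0.0991, 0.1493]
ee_rot: [[0.993, -0.121, -0.003], [-0.121, -0.993, -0.001], [-0.003, 0.001, -1.0]]
wrist_force: [-2.8, 2.9, 5.1]
gripper_width: 0.207
gripper_force: 30.0
```

Call:
{"op": "drive_tool", "data": {"rows": [[10, -1.5, 0.1, -1.5, 0, 0, 0], [10, -1.2, 0.1, -1.5, 0, 0, 0]]}}

```text
time_s: 6.7
tcp_pos: [0.5683, 0.0993, 0.1463]
ee_rot: [[0.993, -0.121, -0.0], [-0.121, -0.993, -0.0], [-0.0, 0.0, -1.0]]
wrist_force: [-2.0, 0.9, 3.3]
gripper_width: 0.212
gripper_force: 30.0
```

Call:
{"op": "drive_tool", "data": {"rows": [[10, -1, 0.1, -1.7, 0, 0, 0], [10, -1, 0.1, -1.7, 0, 0, 0]]}}

```text
time_s: 6.87
tcp_pos: [0.5665, 0.0996, 0.1426]
ee_rot: [[0.993, -0.121, -0.0], [-0.121, -0.993, -0.0], [-0.0, 0.0, -1.0]]
wrist_force: [-0.5, -0.0, 3.2]
gripper_width: 0.21
gripper_force: 30.1
```

Past lever 1.1 with little force, so the stem is in the notch. I'll continue gently.

Call:
{"op": "drive_tool", "data": {"rows": [[10, -0.8, 0.1, -2, 0, 0, 0], [10, -0.8, 0.1, -2, 0, 0, 0], [10, -0.7, 0.1, -2, 0, 0, 0]]}}

```text
time_s: 7.12
tcp_pos: [0.5639, 0.0999, 0.1363]
ee_rot: [[0.993, -0.121, -0.001], [-0.121, -0.993, -0.0], [-0.001, 0.0, -1.0]]
wrist_force: [-1.6, 2.1, 3.6]
gripper_width: 0.209
gripper_force: 30.1
```

Call:
{"op": "drive_tool", "data": {"rows": [[10, -0.6, 0.1, -2, 0, 0, 0], [10, -0.5, 0.1, -2, 0, 0, 0], [10, -0.4, 0, -2, 0, 0, 0]]}}

```text
time_s: 7.37
tcp_pos: [0.5621, 0.1001, 0.1302]
ee_rot: [[0.993, -0.121, -0.002], [-0.121, -0.993, -0.0], [-0.002, 0.001, -1.0]]
wrist_force: [-3.0, 1.5, 3.7]
gripper_width: 0.208
gripper_force: 30.2
```

Call:
{"op": "drive_tool", "data": {"rows": [[10, -0.3, 0, -2, 0, 0, 0], [10, -0.3, 0, -2, 0, 0, 0], [10, -0.2, 0, -2, 0, 0, 0]]}}

```text
time_s: 7.62
tcp_pos: [0.561, 0.1002, 0.1241]
ee_rot: [[0.993, -0.121, -0.002], [-0.121, -0.993, -0.0], [-0.002, 0.001, -1.0]]
wrist_force: [-5.5, 2.6, 3.7]
gripper_width: 0.206
gripper_force: 30.2
```

Call:
{"op": "drive_tool", "data": {"rows": [[10, -0.8, 0.1, -1.5, 0, 0, 0], [10, -0.3, 0, -1, 0, 0, 0]]}}

```text
time_s: 7.78
tcp_pos: [0.5606, 0.1003, 0.1218]
ee_rot: [[0.993, -0.121, -0.001], [-0.121, -0.993, -0.0], [-0.001, 0.0, -1.0]]
wrist_force: [-3.2, 1.7, 3.4]
gripper_width: 0.204
gripper_force: 30.2
```

Call:
{"op": "drive_tool", "data": {"rows": [[10, 0, 0, -1, 0, 0, 0], [10, 0, 0, -0.5, 0, 0, 0]]}}

```text
time_s: 7.95
tcp_pos: [0.5605, 0.1003, 0.1204]
ee_rot: [[0.993, -0.121, -0.001], [-0.121, -0.993, -0.0], [-0.001, 0.0, -1.0]]
wrist_force: [-4.3, 3.6, 3.2]
gripper_width: 0.204
gripper_force: 30.2
```

Call:
{"op": "drive_tool", "data": {"rows": [[10, 0, 0, -0.7, 0, 0, 0]]}}

```text
time_s: 8.03
tcp_pos: [0.5604, 0.1003, 0.1198]
ee_rot: [[0.993, -0.121, -0.001], [-0.121, -0.993, -0.0], [-0.001, 0.0, -1.0]]
wrist_force: [-5.3, 3.1, 3.0]
gripper_width: 0.201
gripper_force: 30.1
```

Call:
{"op": "drive_tool", "data": {"rows": [[10, -0.6, 0.1, -0.7, 0, 0, 0], [10, 0, 0, -0.5, 0, 0, 0]]}}

```text
time_s: 8.2
tcp_pos: [0.5603, 0.1004, 0.1188]
ee_rot: [[0.993, -0.121, 0.0], [-0.121, -0.993, -0.0], [0.0, 0.0, -1.0]]
wrist_force: [-3.5, 1.0, 2.3]
gripper_width: 0.203
gripper_force: 30.1
```

Call:
{"op": "drive_tool", "data": {"rows": [[10, 0, 0, -0.6, 0, 0, 0]]}}

```text
time_s: 8.28
tcp_pos: [0.5603, 0.1004, 0.1182]
ee_rot: [[0.993, -0.121, -0.0], [-0.121, -0.993, -0.0], [-0.0, 0.0, -1.0]]
wrist_force: [-4.5, 1.9, 3.0]
gripper_width: 0.201
gripper_force: 30.1
```

Call:
{"op": "drive_tool", "data": {"rows": [[10, 0, 0, -0.6, 0, 0, 0]]}}

```text
time_s: 8.37
tcp_pos: [0.5602, 0.1004, 0.1176]
ee_rot: [[0.993, -0.121, -0.0], [-0.121, -0.993, -0.0], [-0.0, 0.0, -1.0]]
wrist_force: [-3.1, 2.6, 3.2]
gripper_width: 0.206
gripper_force: 30.1
```

Call:
{"op": "drive_tool", "data": {"rows": [[10, 0, 0, -0.6, 0, 0, 0], [10, 0, 0, -0.4, 0, 0, 0]]}}

```text
time_s: 8.53
tcp_pos: [0.5601, 0.1004, 0.1165]
ee_rot: [[0.993, -0.121, -0.0], [-0.121, -0.993, -0.0], [-0.0, 0.0, -1.0]]
wrist_force: [-3.5, 0.6, 2.5]
gripper_width: 0.204
gripper_force: 30.1
```

Call:
{"op": "drive_tool", "data": {"rows": [[10, 0, 0, -0.5, 0, 0, 0]]}}

```text
time_s: 8.62
tcp_pos: [0.5601, 0.1004, 0.116]
ee_rot: [[0.993, -0.121, -0.0], [-0.121, -0.993, -0.0], [-0.0, 0.0, -1.0]]
wrist_force: [-3.3, 2.0, 3.6]
gripper_width: 0.205
gripper_force: 30.1
```

```bash
python3 - <<'E'
from h import *
s=sense();print(s['tcp_pos'],s['wrist_force'])
p=capture('scene');save(p,'s3.png',(260,150,440,285),4)
hsv=cv2.cvtColor(p['frame'],cv2.COLOR_RGB2HSV).astype(int);rr,cc=np.indices(hsv.shape[:2])
k=((hsv[...,0]<6)|(hsv[...,0]>172))&(hsv[...,1]>150)
r,c=np.where(k&(abs(cc-330)<40)&(abs(rr-200)<40));w=pts(p,np.c_[c,r]);print(len(w),np.median(w,0) if len(w) else 0)
E
```

```text
[0.56010208 0.10041568 0.11604283] [-3.30730746  1.97039227  3.59910968]
19 [0.56790876 0.09747333 0.12396176]
```

View pics/s3.png

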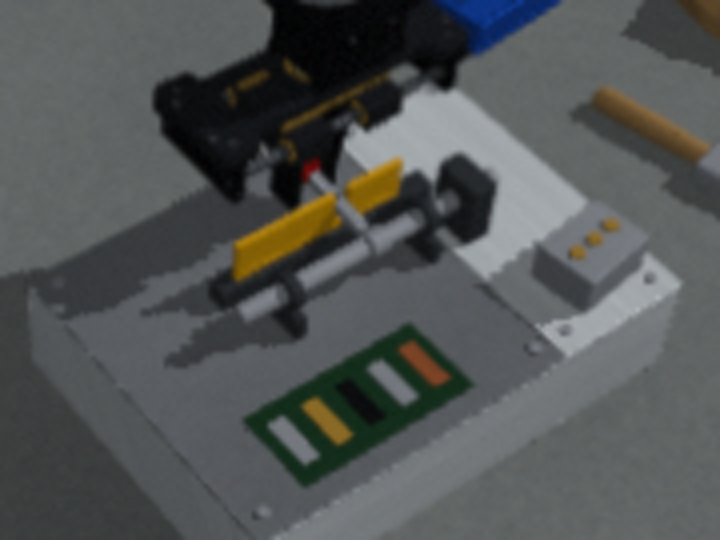

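The stem at crop (345,205) lies in the notch, close to level. I'll go on to the stop.

Call:
{"op": "drive_tool", "data": {"rows": [[10, 0, 0, -0.5, 0, 0, 0], [10, 0, 0, -0.5, 0, 0, 0]]}}

```text
time_s: 8.83
tcp_pos: [0.5601, 0.1004, 0.115]
ee_rot: [[0.993, -0.121, -0.0], [-0.121, -0.993, -0.0], [-0.0, 0.0, -1.0]]
wrist_force: [-4.4, 2.3, 2.4]
gripper_width: 0.203
gripper_force: 30.0
```

Call:
{"op": "drive_tool", "data": {"rows": [[10, 0, 0, -0.5, 0, 0, 0], [10, 0, 0, -0.5, 0, 0, 0]]}}

```text
time_s: 9.0
tcp_pos: [0.5601, 0.1004, 0.114]
ee_rot: [[0.993, -0.121, -0.0], [-0.121, -0.993, -0.0], [-0.0, 0.0, -1.0]]
wrist_force: [-4.6, 1.4, 2.2]
gripper_width: 0.2
gripper_force: 30.0
```

Call:
{"op": "drive_tool", "data": {"rows": [[10, 0, 0, -0.5, 0, 0, 0]]}}

```text
time_s: 9.08
tcp_pos: [0.5601, 0.1004, 0.1134]
ee_rot: [[0.993, -0.121, -0.0], [-0.121, -0.993, -0.0], [-0.0, 0.0, -1.0]]
wrist_force: [-4.0, 0.3, 2.2]
gripper_width: 0.194
gripper_force: 30.0
```

Call:
{"op": "drive_tool", "data": {"rows": [[10, 0, 0, -0.6, 0, 0, 0], [10, 0, 0, -0.6, 0, 0, 0]]}}

```text
time_s: 9.25
tcp_pos: [0.5601, 0.1004, 0.1123]
ee_rot: [[0.993, -0.121, -0.0], [-0.121, -0.993, -0.0], [-0.0, 0.0, -1.0]]
wrist_force: [-3.8, 1.8, 3.2]
gripper_width: 0.193
gripper_force: 30.0
```

```bash
python3 - <<'E'
from h import *
s=sense();print(s['tcp_pos'],s['wrist_force'])
p=capture('scene')
hsv=cv2.cvtColor(p['frame'],cv2.COLOR_RGB2HSV).astype(int);rr,cc=np.indices(hsv.shape[:2])
k=((hsv[...,0]<6)|(hsv[...,0]>172))&(hsv[...,1]>150)
r,c=np.where(k&(abs(cc-330)<40)&(abs(rr-200)<40));w=pts(p,np.c_[c,r]);print(len(w),np.median(w,0),c.mean(),r.mean())
E
```

```text
[0.56009356 0.10036553 0.11230459] [-3.77566966  1.76386432  3.22407994]
17 [0.56900067 0.09603245 0.12206036] 336.77777777777777 192.27777777777777
```

Call:
{"op": "drive_tool", "data": {"rows": [[10, 0, 0, -0.6, 0, 0, 0], [10, 0, 0, -0.6, 0, 0, 0]]}}

```text
time_s: 9.47
tcp_pos: [0.5602, 0.1004, 0.1118]
ee_rot: [[0.993, -0.12, -0.0], [-0.12, -0.993, -0.0], [-0.0, 0.0, -1.0]]
wrist_force: [-5.3, 1.8, 2.3]
gripper_width: 0.194
gripper_force: 29.8
```

Call:
{"op": "drive_tool", "data": {"rows": [[10, 0, 0, -0.6, 0, 0, 0], [10, 0, 0, -0.6, 0, 0, 0]]}}

```text
time_s: 9.63
tcp_pos: [0.5603, 0.1004, 0.1111]
ee_rot: [[0.993, -0.12, 0.0], [-0.12, -0.993, -0.001], [0.0, 0.001, -1.0]]
wrist_force: [-7.2, 2.5, 10.3]
gripper_width: 0.205
gripper_force: 29.4
```

Call:
{"op": "drive_tool", "data": {"rows": [[10, 0, 0, -0.6, 0, 0, 0], [10, 0, 0, -0.6, 0, 0, 0]]}}

```text
time_s: 9.8
tcp_pos: [0.5603, 0.1004, 0.1109]
ee_rot: [[0.993, -0.12, 0.0], [-0.12, -0.993, -0.001], [0.0, 0.001, -1.0]]
wrist_force: [-9.3, 2.6, 14.7]
gripper_width: 0.203
gripper_force: 29.1
```

The force rises, so that's the stop. I relieve it and release.

Call:
{"op": "drive_tool", "data": {"rows": [[10, -0.5, 0, 1.2, 0, 0, 0], [10, 0, 0, 0, 0, 0, 0]]}}

```text
time_s: 9.97
tcp_pos: [0.5602, 0.1004, 0.1113]
ee_rot: [[0.993, -0.12, 0.002], [-0.12, -0.993, -0.0], [0.002, -0.0, -1.0]]
wrist_force: [-5.3, 1.4, 6.7]
gripper_width: 0.204
gripper_force: 29.6
```

Call:
{"op": "drive_tool", "data": {"rows": [[70, 0, 0, 0, 0, 0, 0], [70, 0, 0, 0, 0, 0, 0], [70, 0, 0, 0, 0, 0, 0], [70, 0, 0, 0, 0, 0, 0], [70, 0, 0, 0, 0, 0, 0]]}}

```text
time_s: 10.38
tcp_pos: [0.5602, 0.1004, 0.1098]
ee_rot: [[0.993, -0.121, 0.001], [-0.121, -0.993, -0.0], [0.001, 0.0, -1.0]]
wrist_force: [0.1, -0.2, 0.3]
gripper_width: 0.499
gripper_force: 0.0
```

Call:
{"op": "drive_tool", "data": {"rows": [[70, 0, 0, 0, 0, 0, 0], [70, 0, 0, 0, 0, 0, 0]]}}

```text
time_s: 10.55
tcp_pos: [0.5599, 0.1004, 0.1099]
ee_rot: [[0.993, -0.121, 0.0], [-0.121, -0.993, -0.0], [0.0, 0.0, -1.0]]
wrist_force: [0.1, -0.3, 0.8]
gripper_width: 0.643
gripper_force: 0.0
```

Retreat straight up (forward of the plate), then verify.

Call:
{"op": "drive_tool", "data": {"rows": [[70, -2, 0, 8, 0, 0, 0], [70, -2, 0, 15, 0, 0, 0], [70, -5, 0, 30, 0, 0, 0], [70, -10, 0, 35, 0, 0, 0], [70, -15, 0, 35, 0, 0, 0]]}}

```text
time_s: 10.97
tcp_pos: [0.5257, 0.1003, 0.2344]
ee_rot: [[0.993, -0.121, -0.0], [-0.121, -0.993, -0.001], [-0.0, 0.001, -1.0]]
wrist_force: [0.7, -0.3, 1.2]
gripper_width: 0.701
gripper_force: 0.0
```

Call:
{"op": "drive_tool", "data": {"rows": [[70, -15, 0, 35, 0, 0, 0], [70, 0, 0, 20, 0, 0, 0], [70, 0, 0, 0, 0, 0, 0], [70, 0, 0, 0, 0, 0, 0]]}}

```text
time_s: 11.3
tcp_pos: [0.5109, 0.1007, 0.2901]
ee_rot: [[0.993, -0.12, 0.004], [-0.12, -0.993, 0.002], [0.004, -0.003, -1.0]]
wrist_force: [0.1, -0.6, -0.2]
gripper_width: 0.702
gripper_force: 0.0
```

```bash
python3 - <<'E'
from h import *
s=sense();print(s['tcp_pos'],s['wrist_force'])
yb=np.array([.122,.9925,0]); xb=np.array([.9925,-.122,0])
for n in ['wrist','scene']:
    p=capture(n);p['S']=s
    if n=='scene': save(p,'end.png',(260,150,440,285),4)
    hsv=cv2.cvtColor(p['frame'],cv2.COLOR_RGB2HSV).astype(int)
    k=((hsv[...,0]<6)|(hsv[...,0]>172))&(hsv[...,1]>150)&(hsv[...,2]>60)
    r,c=np.where(k);w=pts(p,np.c_[c,r]);w=w[(w[:,2]>.085)&(w[:,2]<.2)&(abs(w[:,0]-.56)<.03)&(abs(w[:,1]-.1)<.03)]
    A=np.c_[2*w,np.ones(len(w))];q=np.linalg.lstsq(A,(w**2).sum(1),rcond=None)[0];print(n,'knob',q[:3],np.sqrt(q[3]+q[:3]@q[:3]),len(w),w.max(0),'xrel',q[:3]@xb-.6145,q[:3]@yb-.158)
E
```

```text
[0.51089079 0.10073181 0.29013269] [ 0.13828857 -0.5859217  -0.17930947]
wrist knob [0.5608944  0.10057098 0.11637149] 0.009306643874596489 321 [0.56906656 0.11002443 0.12637332] xrel -0.07008197267315364 0.010245816931601343
scene knob [0.56429567 0.09792296 0.12038592] 0.006910766389924601 35 [0.57079498 0.10595923 0.12861342] xrel -0.06638315077764434 0.008032609456271322
```

View pics/end.png

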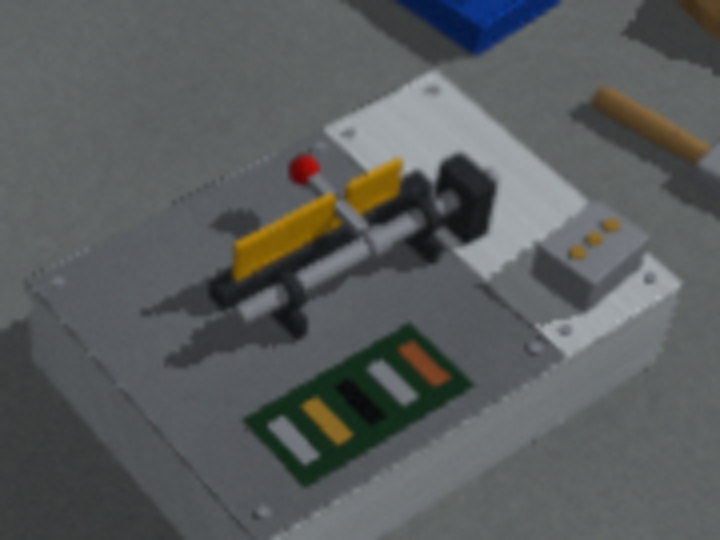

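The handle lies in the notch. The wrist camera puts the knob at z ≈ 116 mm, which gives lever ≈ 1.49.

```bash
python3 -c "
from station import *
print(finish_job())"
```

```text
the job is handed in; nothing more can be done
None
```

The bolt is shot into the keeper at about 0.055 m. The handle is turned down through the notch to its stop (lever about 1.49 by the wrist camera) and released. The arm has backed away and the job is handed in; no verdict came back.

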